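# Pass the ticket-card tray through the sprung counter gate

## Robot

A 6-joint arm with a two-finger parallel gripper is mounted at the origin on a cart in front of the work surface, level with it; the furniture and walls round the work are solid. World frame = base frame: x ahead of the robot, y to its left, z up, the work surface at z = 0. Lengths are in m, angles in rad, forces in N, time in s.
With the tool pointing down it reaches from about 0.3 to 0.95 m from the base axis. Payload 3.1 kg.
Tool frame: the origin (TCP) lies midway between the tips of the shut fingers; the grasp point (between the pads) lies behind it (r.grasp_offset is the x of the grasp point in the tool frame, in m); x points along the fingers, y is the direction in which the jaws open and shut, and the axes are right-handed (so a half turn about x gives the same grasp; the last joint's range is limited). The gripper opens to 85 mm and grips with 20 to 120 N. Pads are 22 mm wide; open, the fingers measure 114 mm over their backs; the gripper's body (76 mm by 85 mm) begins 54 mm behind the grasp point. The pads swing forward as they close: fully open they stand 13 mm farther back than shut.
Start: joints at [-1.299, 0.308, 1.634, -0, 1.2, -0.07], TCP at [0.209, -0.589, 0.231] pointing down, gripper open.
Joint ranges: [-3.06, 3.06], [-0.79, 1.96], [0.05, 2.63], [-1.19, 4.34], [0.05, 2.64], [-2.94, 2.94]. Speed limits (rad/s): [2.79, 2.79, 3.14, 3.14, 3.14, 3.14].

## Interface

Orientations are given as a rotation vector (axis times angle).
In Python, from cell import r gives the robot as it stands. The module is installed in compiled form; this text tells all that it offers.
- The arm moves only by the shell command python3 -m inch 'ROWS'. ROWS is JSON, a list of rows, each an object of numbers: "tx", "ty", "tz": the shift along the tool's x, y, z in m; "rx", "ry", "rz": the turn, a rotation vector about the tool's x, y, z in degrees; "jaw": the closure in counts, from 0 (fully open) to 255 (shut). In form: [{"tx": .., "ty": .., "tz": .., "rx": .., "ry": .., "rz": .., "jaw": ..}, ...]. A call has 1 to 20 rows; each row shifts and turns the commanded pose from where the row before left it, along the tool's axes as they then stand; what a row does not reach is not made up. A row lasts 1/10 s, in which the tool goes at most 50 mm and 8.59 degrees, less where a joint would pass 70% of its speed; a pose out of reach is approached as far as the arm can. A call is refused whole if a number of a shift passes 0.05 or a number of a turn 8.59, either way. A call with a gripper value outside its range is refused whole. The fingers move at their own pace and stop on an object; the grip force is fixed at half the most. Time passes only in rows, so rows that do not move let the fingers close. It gives the time, the measured TCP pose, the force and the opening at its end, in the units of the state.
- r.sense(): the state, without advancing time (a new reading comes with each control period).
- r.grab_frame(name): name is "scene" or "top" or "wrist"; returns the picture (400x640x3 uint8, red, green, blue); there is no depth.
- r.camera_info(name): a dict with "camera_matrix" (3x3 intrinsics, pixels), "position" and "rotation" of the camera in the world. Camera axes: x right, y down, z forward; pixel columns grow to the right and rows downward; lengths in m; the calibration is good to about 2 mm. A picture is of the moment at which its call begins: read the wrist's pose just before it. camera_info takes no time and is no camera call; for the wrist camera it gives the pose at the moment of the call.
- r.job_done(): hands the job in, once; it reports no verdict.
The state is a dict: "t": time; "q": joint angles; "joint_vel": joint speeds; "effort": joint torques, N m; "tool_pos": TCP position; "eef_rot": TCP orientation; "contact_force": force on the tool from outside, world axes, zero at the start; "ft_torque": the same for the moment, N m; "width": opening from 0.0 (shut) to 1.0 (fully open).
Only numpy, scipy, OpenCV 4.12 (cv2) and the standard library are available. Lean on these libraries where they do the work, as an engineer would, in place of code of your own. Each camera call takes 0.05 s, during which the arm holds its last target. There are 200 camera calls.

## Task

Press the long hinged press bar beside the chute all the way down with a fingertip so that the gate arm swings up out of the chute, and, keeping it held down, push the tray of ticket cards along the chute with the other finger until the whole tray is past the gate arm. Then let go so that the gate closes behind the tray, which stays flat in the chute. Only press and push: do not lift or tip the tray, do not ram it against the gate or let the gate come down on it, and leave the things standing round the chute where they are.

Things in the scene. Friction and masses are not known exactly. Their poses are not given: they have to be found in the camera images.
- chute: Low metal chute fixed on the counter. Origin: counter surface, centre line, level with the gate arm. Own +y: the way to push the tray (about robot's left); own -x: press-bar side (nearer the robot). Floor 4 mm thick, side walls 22 mm high, inner faces x = +-39, outer +-45 mm, from y = -235 (open end; flares to -270) to an end stop, 22 mm high, at y = +165 mm. Chute and gate stay below 70 mm.
- gate (a joint): Gate angle, rad: 0 shut, 1.22 fully open (stop); clears the tray from 1.08. Sprung shut; holding open takes 3 to 5 N on the press bar. Hinge axis parallel to chute y, at chute x = -54 mm, z = 30 mm. A tray cannot push it open.
- gate_tip (a point): Tip of the gate arm, a round bar 9 to 13 mm thick at chute y = 0. Shut, the arm lies level 30 mm up, from the hinge to chute x = -16 mm, in the tray's way. Open, it stands nearly upright (70 degrees) over the side wall, x about -54 to -36 mm, top below 70 mm, between the two fingers if they straddle the wall.
- press_bar (a point): Point on top of the press bar, 40 mm out from the hinge, at chute y = -80 mm; moves with it. The bar is a 3 mm plate along chute y from -238 to +60 mm, reaching 53 mm out from the hinge. Shut it slopes up and outward 40 degrees (edge at x = -92, z = 62 mm), fully open down 30 degrees (edge x = -97, z = 5; top at x = -85 is 14 mm high). Press anywhere; a finger may slide along it.
- tray: White open tray of ticket cards, 70 mm wide (own x), 130 long (own y), end walls 47 mm high, sides 32 to 47, 0.13 to 0.27 kg. Origin: centre of underside. Starts lengthwise in the chute, front end 20 to 70 mm before the gate arm (chute y about -135 to -85 mm for its centre), 4 mm play to each wall.
- spool: Bystander: upright spool of white thread, 27 mm across, 46 mm high, behind the chute; origin at its underside. Leave it.
- stamp: Bystander: rubber stamp with wooden handle, 26 x 50 x 66 mm, standing near the chute's closed end on the press bar's side; origin at its underside. Leave it.
- tin: Bystander: round flat pin tin, 66 mm across, 22 mm high, on the robot's side of the press bar; origin at its underside. Leave it.
- marker: Bystander: marker pen 140 mm long, 16 mm thick, lying behind the chute; origin at its underside. Leave it.
Not all that is in view belongs to the job. What is shaped like the tray but blue is not meant.

How it is judged:
On the way, in this order (a step that is already met when the one before it is completed fails the run):
1. a fingertip holds the press bar down, gate open, with the tray still before the gate (value of joint gate above 1.05 rad and contact force between the fingers and gate above 0.3 N and y of tray in the frame of chute below -0.065 m), for 0.2 s.
2. with the gate still held open by the fingers, the tray is half-way under the gate arm (value of joint gate above 1.05 rad and contact force between the fingers and gate above 0.3 N and y of tray in the frame of chute between -0.02 and 0.055 m), for 0.1 s.
3. with the gate still held open, the whole tray is past the gate arm (value of joint gate above 1 rad and contact force between the fingers and gate above 0.3 N and y of tray in the frame of chute above 0.07 m), for 0.1 s.
At the end, for the whole second after the job is handed in: The whole tray is beyond the gate arm (its centre 70 mm or more past it, within the end stop), flat in the chute (underside within 4 mm of the floor, tilt under 0.05 rad) and at rest, and the gate is shut behind it (under 0.1 rad) (y of tray in the frame of chute between 0.07 and 0.11 m and x of tray in the frame of chute between -0.008 and 0.008 m and z of tray in the frame of chute below 0.008 m and angle between tray's own z axis and vertical below 0.05 rad and value of joint gate below 0.1 rad and linear speed of tray below 0.02 m/s); the robot touches nothing.
It fails at once if the tray is lifted off the chute floor (z of tray in the frame of chute above 0.016 m).
It fails at once if the tray is tipped (angle between tray's own z axis and vertical above 0.2 rad).
It fails at once if the tray is rammed against the gate or the gate comes down on it (contact force between gate and tray above 3 N).
It fails at once if a bystander is pushed out of place (distance of any of spool, stamp, tin, marker from where it was at the start of the episode above 0.03 m).
It also fails if it takes over 48 s, if anything falls off the work surface, if the arm or the gripper's body presses on something with over 40 N, if the wrist force passes 120 N, or if a joint passes its speed limit or range.

## Working session

There is one attempt and no reset: what is moved stays moved. The work goes in short steps, Python scripts to look and compute and a shell command to move; the robot and the scene stay as the last step left them, time stands still between calls to the robot, and variables do not carry over. Pictures are saved under pics/ and viewed, about 8 in all and at most 12, crops included, and the job is handed in when it is done.

```bash
mkdir -p pics
python3 - <<'E'
from cell import r
import cv2,numpy as np
s=r.sense(); print(s['t'],s['tool_pos'],s['eef_rot'],s['width'],r.grasp_offset)
for n in ["scene","top"]:
    im=r.grab_frame(n); cv2.imwrite(f"pics/{n}0.png",im[:,:,::-1])
    print(n,r.camera_info(n))
print(r.camera_info("wrist"))
E
```

```text
0.0 [ 0.20925564 -0.58802506  0.23002319] [ 2.03654079  0.35401526 -2.0370495 ] 1.001905392494703 -0.0187
scene {'camera_matrix': array([[513.37038575,   0.        , 314.31679101],
       [  0.        , 513.37038575, 192.15899757],
       [  0.        ,   0.        ,   1.        ]]), 'position': array([0.1008871 , 0.9174057 , 0.64529316]), 'rotation': array([-0.58971697,  2.47354571, -1.40062565])}
top {'camera_matrix': array([[382.19890853,   0.        , 319.1408537 ],
       [  0.        , 382.19890853, 199.85596708],
       [  0.        ,   0.        ,   1.        ]]), 'position': array([0.39850635, 0.08258608, 0.97813011]), 'rotation': array([-2.11928933,  2.11977989, -0.14951942])}
{'camera_matrix': array([[314.06824486,   0.        , 320.28008039],
       [  0.        , 314.06824486, 201.35528721],
       [  0.        ,   0.        ,   1.        ]]), 'position': array([ 0.27341954, -0.56474792,  0.3737582 ]), 'rotation': array([ 2.37786308, -1.67607307, -0.23553048])}
```

View pics/top0.png

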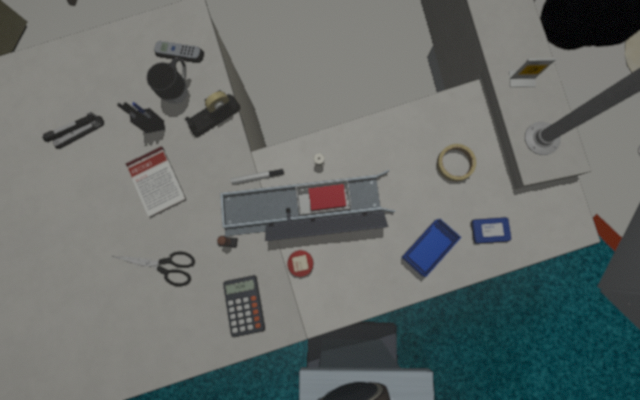

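View pics/scene0.png

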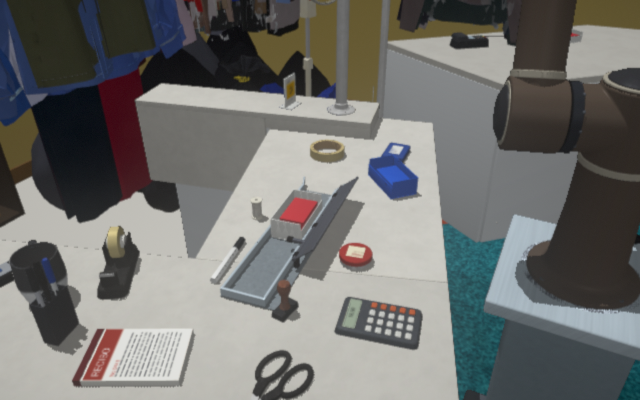

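The top view shows the chute from the end stop (223,210) to the open end (380,193), the gate at (289,213) and the press bar below the chute. Candidates for the tray are the white tray with red cards at (323,197) and the blue trays at (431,248) and (491,231). I choose the white one and check it in a close crop.

Run:
```python
import cv2
im=cv2.imread("pics/top0.png")[165:285,210:400]
cv2.imwrite("pics/c1.png",cv2.resize(im,None,fx=4.2,fy=4.2,interpolation=cv2.INTER_CUBIC))
```

```text
(no output)
```

View pics/c1.png

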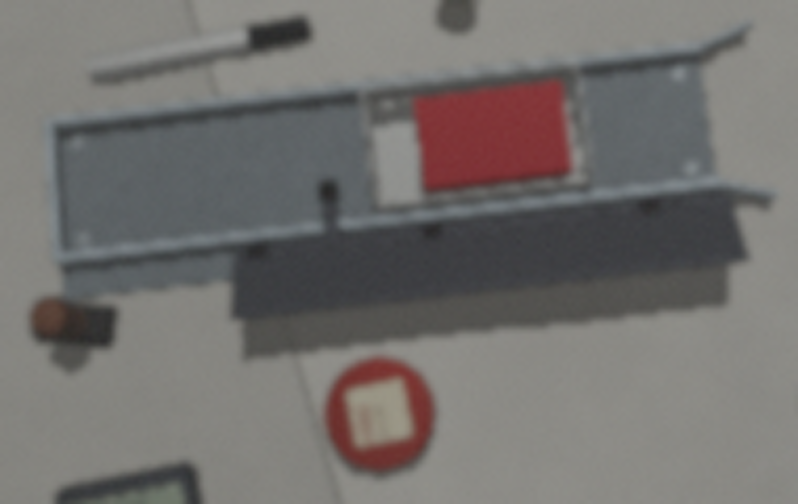

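```bash
cat > h.py <<'E'
import numpy as np
from cell import r
from scipy.spatial.transform import Rotation as R
from scipy.optimize import least_squares
def proj(ci,P):
    p=(P-ci['position'])@R.from_rotvec(ci['rotation']).as_matrix()
    q=p@np.array(ci['camera_matrix']).T
    return q[:,:2]/q[:,2:]
def place(v,P):
    c,s=np.cos(v[2]),np.sin(v[2])
    return np.c_[v[0]+c*P[:,0]-s*P[:,1], v[1]+s*P[:,0]+c*P[:,1], P[:,2]]
def fit(ci,P,px,v0):
    f=least_squares(lambda v:(proj(ci,place(v,P))-px).ravel(),v0,x_scale=[.01,.01,.01],loss='soft_l1')
    return f.x,f.fun.reshape(-1,2)
E
python3 - <<'E'
from h import *
ci=r.camera_info("top")
c=lambda a:np.array([210-.5,165-.5])+(np.array(a)+.5)/4.2
P=np.array([[45,168,22],[-45,168,22],[42,-235,22],[-42,-235,22],[-92,60,62],[-92,-238,62],[-16,0,30]])/1e3
v,e=fit(ci,P,c([[50,122],[60,263],[703,52],[722,187],[232,318],[748,258],[328,190]]),[.4,.1,0])
print("chute",v,np.rad2deg(v[2]));print(e.round(1))
T=np.array([[35,65,51],[-35,65,51],[35,-65,51],[-35,-65,51]])/1e3
t,e=fit(ci,T,c([[367,92],[377,210],[580,70],[587,188]]),[.4,.1,0]);print("tray",t);print(e.round(1))
C,S=np.cos(v[2]),np.sin(v[2]);d=t[:2]-v[:2];print("tray in chute",C*d[0]+S*d[1],-S*d[0]+C*d[1],t[2]-v[2])
# tin, stamp in chute frame via ray-plane
def ray(px,z):
    d=R.from_rotvec(ci['rotation']).as_matrix()@np.linalg.inv(ci['camera_matrix'])@np.r_[px,1]
    p=ci['position']+d*(z-ci['position'][2])/d[2]; d=p[:2]-v[:2]; return C*d[0]+S*d[1],-S*d[0]+C*d[1]
print("tin",ray(c([380,412]),.022),"stamp",ray(c([50,318]),.066),ray(c([100,327]),.02),"spool",ray(c([457,10]),.046))
s=r.sense();M=R.from_rotvec(s['eef_rot']).as_matrix();print(M.round(3),s['tool_pos'])
E
```

```text
chute [0.55439694 0.19070235 0.11178626] 6.404880935320667
[[-0.6 -0.5]
 [-0.6  0.7]
 [ 0.4 -0.4]
 [ 0.4 -0.3]
 [-0.3  0.4]
 [ 0.5  0.8]
 [ 0.1 -1.1]]
tray [0.56235984 0.09895437 0.09802192]
[[-1.   0.1]
 [-0.9 -0.1]
 [ 0.5  0.1]
 [ 2.  -0.1]]
tray in chute -0.0023216125217622816 -0.0920636174625889 -0.013764341752398643
tin (np.float64(-0.1524129310875572), np.float64(-0.01651476805521433)) stamp (np.float64(-0.079754617071208), np.float64(0.1622825051649674)) (np.float64(-0.0840678892756442), np.float64(0.14540005343631562)) spool (np.float64(0.07827144970829286), np.float64(-0.08819156831652573))
[[-0.001  0.335 -0.942]
 [ 0.002 -0.942 -0.335]
 [-1.    -0.002 -0.   ]] [ 0.20925769 -0.58814634  0.23017707]
```

```bash
python3 -m inch '[{"rx":-8.53},{"rx":-8.53},{"rx":-8.53},{"rx":-8.53},{"rx":-8.53},{"rx":-8.53},{"rx":-8.53},{"rx":-8.53},{"rx":-8.53,"jaw":40},{"jaw":40}]'
cat >> h.py <<'E'
V=np.array([0.5544,0.1907,0.1118])
def rep():
    s=r.sense();M=R.from_rotvec(s['eef_rot']).as_matrix();d=s['tool_pos'][:2]-V[:2];C,S=np.cos(V[2]),np.sin(V[2])
    print("t %.2f chute-frame TCP"%s['t'],np.round([C*d[0]+S*d[1],-S*d[0]+C*d[1],s['tool_pos'][2]],4),"az y",np.rad2deg(np.arctan2(M[1,1],M[0,1])).round(2),"x",M[:,0].round(3),"w",round(s['width'],3),"F",np.round(s['contact_force'],2),"q",np.round(s['q'],2))
E
python3 -c "from h import *;rep()"
```

```text
t 0.10 chute-frame TCP [-0.4299 -0.7355  0.2302] az y -70.42 x [-0.001  0.002 -1.   ] w 1.001 F [ 0.45  0.38 -0.41] q [-1.3   0.31  1.64  0.    1.2  -0.07]$[0]: bad value
```

```bash
python3 -m inch '[{"tx":0,"ty":0,"tz":0,"rx":-8.53,"ry":0,"rz":0,"jaw":40},{"tx":0,"ty":0,"tz":0,"rx":-8.53,"ry":0,"rz":0,"jaw":40},{"tx":0,"ty":0,"tz":0,"rx":-8.53,"ry":0,"rz":0,"jaw":40},{"tx":0,"ty":0,"tz":0,"rx":-8.53,"ry":0,"rz":0,"jaw":40},{"tx":0,"ty":0,"tz":0,"rx":-8.53,"ry":0,"rz":0,"jaw":40},{"tx":0,"ty":0,"tz":0,"rx":-8.53,"ry":0,"rz":0,"jaw":40},{"tx":0,"ty":0,"tz":0,"rx":-8.53,"ry":0,"rz":0,"jaw":40},{"tx":0,"ty":0,"tz":0,"rx":-8.53,"ry":0,"rz":0,"jaw":40},{"tx":0,"ty":0,"tz":0,"rx":-8.53,"ry":0,"rz":0,"jaw":40},{"tx":0,"ty":0,"tz":0,"rx":0,"ry":0,"rz":0,"jaw":40}]'
python3 -c "from h import *;rep()"
```

```text
t: 1.1
tool_pos: [0.2094, -0.5884, 0.2306]
eef_rot: [1.128, 1.261, -1.127]
contact_force: [1.1, -0.4, 0.0]
width: 0.84
t 1.10 chute-frame TCP [-0.4298 -0.7358  0.2306] az y 6.34 x [-0.     0.001 -1.   ] w 0.84 F [ 1.08 -0.37  0.  ] q [-1.3   0.31  1.63  0.    1.2  -1.41]
```

```bash
python3 -m inch '[{"tx":0,"ty":0.0217,"tz":-0.0303,"rx":0,"ry":0,"rz":0,"jaw":40},{"tx":0,"ty":0.0217,"tz":-0.0303,"rx":0,"ry":0,"rz":0,"jaw":40},{"tx":0,"ty":0.0217,"tz":-0.0303,"rx":0,"ry":0,"rz":0,"jaw":40},{"tx":0,"ty":0.0217,"tz":-0.0303,"rx":0,"ry":0,"rz":0,"jaw":40},{"tx":0,"ty":0.0217,"tz":-0.0303,"rx":0,"ry":0,"rz":0,"jaw":40},{"tx":0,"ty":0.0217,"tz":-0.0303,"rx":0,"ry":0,"rz":0,"jaw":40},{"tx":0,"ty":0.0217,"tz":-0.0303,"rx":0,"ry":0,"rz":0,"jaw":40},{"tx":0,"ty":0.0217,"tz":-0.0303,"rx":0,"ry":0,"rz":0,"jaw":40},{"tx":0,"ty":0.0217,"tz":-0.0303,"rx":0,"ry":0,"rz":0,"jaw":40},{"tx":0,"ty":0.0217,"tz":-0.0303,"rx":0,"ry":0,"rz":0,"jaw":40},{"tx":0,"ty":0.0217,"tz":-0.0303,"rx":0,"ry":0,"rz":0,"jaw":40},{"tx":0,"ty":0.0217,"tz":-0.0303,"rx":0,"ry":0,"rz":0,"jaw":40},{"tx":0,"ty":0.0217,"tz":-0.0303,"rx":0,"ry":0,"rz":0,"jaw":40},{"tx":0,"ty":0.0217,"tz":-0.0303,"rx":0,"ry":0,"rz":0,"jaw":40},{"tx":0,"ty":0.0217,"tz":-0.0303,"rx":0,"ry":0,"rz":0,"jaw":40},{"tx":0,"ty":0.0217,"tz":-0.0303,"rx":0,"ry":0,"rz":0,"jaw":40},{"tx":0,"ty":0.0217,"tz":-0.0303,"rx":0,"ry":0,"rz":0,"jaw":40},{"tx":0,"ty":0.0217,"tz":-0.0303,"rx":0,"ry":0,"rz":0,"jaw":40},{"tx":0,"ty":0,"tz":0,"rx":0,"ry":0,"rz":0,"jaw":40},{"tx":0,"ty":0,"tz":0,"rx":0,"ry":0,"rz":0,"jaw":40}]'
python3 - <<'E'
from h import *;import cv2
rep()
ci=r.camera_info("wrist");im=r.grab_frame("wrist");print(ci)
cv2.imwrite("pics/w1.png",im[:,:,::-1])
P=np.array([[42,-235,22],[-42,-235,22],[-92,-238,62],[-16,0,30],[35-2,-157,51],[-37,-157,51],[-92,60,62],[42,0,22]])/1e3
print(proj(ci,place(V,P)).round(0))
E
```

```text
t: 3.1
tool_pos: [0.5371, -0.003, 0.2308]
eef_rot: [1.126, 1.26, -1.128]
contact_force: [-0.3, 0.2, 0.3]
width: 0.848
t 3.10 chute-frame TCP [-0.0388 -0.1905  0.2308] az y 6.35 x [-0.001 -0.    -1.   ] w 0.848 F [-0.34  0.22  0.33] q [-0.09  0.14  1.84 -0.    1.16 -0.2 ]
{'camera_matrix': array([[314.06824486,   0.        , 320.28008039],
       [  0.        , 314.06824486, 201.35528721],
       [  0.        ,   0.        ,   1.        ]]), 'position': array([0.52886813, 0.06607908, 0.37441609]), 'rotation': array([2.86282877, 0.15991616, 0.01976354])}
[[ 390.  213.]
 [ 318.  213.]
 [ 271.  228.]
 [ 345.  -19.]
 [ 392.  149.]
 [ 323.  149.]
 [ 255. -122.]
 [ 404.  -16.]]
```

View pics/w1.png

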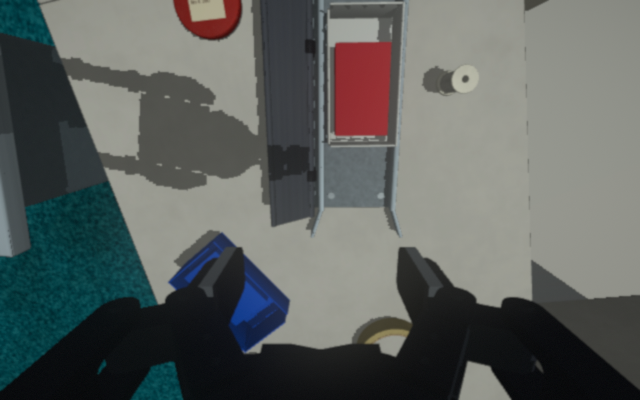

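The view matches the fit: the tray's rear edge is at row 146 (about y = -155) and the open end at row 207. The fingers straddle the near wall, so I descend.

```bash
python3 -m inch '[{"tx":0.04,"ty":0,"tz":0,"rx":0,"ry":0,"rz":0,"jaw":40},{"tx":0.04,"ty":0,"tz":0,"rx":0,"ry":0,"rz":0,"jaw":40},{"tx":0.04,"ty":0,"tz":0,"rx":0,"ry":0,"rz":0,"jaw":40},{"tx":0.03,"ty":0,"tz":0,"rx":0,"ry":0,"rz":0,"jaw":40},{"tx":0,"ty":0,"tz":0,"rx":0,"ry":0,"rz":0,"jaw":40},{"tx":0,"ty":0,"tz":0,"rx":0,"ry":0,"rz":0,"jaw":40}]'
python3 -c "from h import *;rep()"
python3 -m inch '[{"tx":0.01,"ty":0,"tz":0,"rx":0,"ry":0,"rz":0,"jaw":40},{"tx":0.01,"ty":0,"tz":0,"rx":0,"ry":0,"rz":0,"jaw":40},{"tx":0.01,"ty":0,"tz":0,"rx":0,"ry":0,"rz":0,"jaw":40},{"tx":0.005,"ty":0,"tz":0,"rx":0,"ry":0,"rz":0,"jaw":40},{"tx":0,"ty":0,"tz":0,"rx":0,"ry":0,"rz":0,"jaw":40},{"tx":0,"ty":0,"tz":0,"rx":0,"ry":0,"rz":0,"jaw":40}]'
python3 -c "from h import *;rep()"
```

```text
t: 3.75
tool_pos: [0.5368, -0.0046, 0.0813]
eef_rot: [1.128, 1.26, -1.13]
contact_force: [0.8, 0.3, 0.7]
width: 0.843
t 3.75 chute-frame TCP [-0.0393 -0.1921  0.0813] az y 6.23 x [-0.001 -0.    -1.   ] w 0.843 F [0.79 0.33 0.67] q [-0.09  0.34  1.94 -0.    0.86 -0.2 ]
t: 4.35
tool_pos: [0.5377, -0.0034, 0.0464]
eef_rot: [1.127, 1.259, -1.127]
contact_force: [0.5, -0.0, 0.5]
width: 0.842
t 4.35 chute-frame TCP [-0.0383 -0.1911  0.0464] az y 6.36 x [ 0.001  0.    -1.   ] w 0.842 F [ 0.45 -0.03  0.5 ] q [-0.09  0.4   1.95  0.    0.79 -0.2 ]
```

```bash
python3 -m inch '[{"tx":0.01,"ty":0,"tz":0,"rx":0,"ry":0,"rz":0,"jaw":40},{"tx":0.01,"ty":0,"tz":0,"rx":0,"ry":0,"rz":0,"jaw":40},{"tx":0.005,"ty":0,"tz":0,"rx":0,"ry":0,"rz":0,"jaw":40},{"tx":0,"ty":0,"tz":0,"rx":0,"ry":0,"rz":0,"jaw":40},{"tx":0,"ty":0,"tz":0,"rx":0,"ry":0,"rz":0,"jaw":40}]'
python3 -c "from h import *;rep()"
python3 -m inch '[{"tx":0.003,"ty":0,"tz":0,"rx":0,"ry":0,"rz":0,"jaw":40},{"tx":0.003,"ty":0,"tz":0,"rx":0,"ry":0,"rz":0,"jaw":40},{"tx":0,"ty":0,"tz":0,"rx":0,"ry":0,"rz":0,"jaw":40},{"tx":0,"ty":0,"tz":0,"rx":0,"ry":0,"rz":0,"jaw":40}]'
python3 - <<'E'
from h import *;import cv2
rep()
ims=[r.grab_frame(n)[:,:,::-1] for n in("scene","wrist")]
a=cv2.resize(ims[0][150:320,200:400],None,fx=2.5,fy=2.5,interpolation=cv2.INTER_CUBIC)
b=cv2.resize(ims[1][0:400,180:480],None,fx=425/400,fy=425/400)
cv2.imwrite("pics/p1.png",np.hstack([a,b])[:, :800])
E
```

```text
t: 4.85
tool_pos: [0.5368, -0.0037, 0.0209]
eef_rot: [1.126, 1.261, -1.128]
contact_force: [-1.7, -0.7, 4.0]
width: 0.839
t 4.85 chute-frame TCP [-0.0392 -0.1912  0.0209] az y 6.36 x [-0.002 -0.    -1.   ] w 0.839 F [-1.7  -0.7   3.98] q [-0.09  0.44  1.96 -0.    0.75 -0.2 ]
t: 5.25
tool_pos: [0.5375, -0.0036, 0.0154]
eef_rot: [1.127, 1.259, -1.127]
contact_force: [-1.1, -1.0, 3.4]
width: 0.845
t 5.25 chute-frame TCP [-0.0385 -0.1912  0.0154] az y 6.35 x [ 0. -0. -1.] w 0.845 F [-1.13 -0.99  3.41] q [-0.09  0.45  1.96  0.    0.73 -0.2 ]
```

View pics/p1.png

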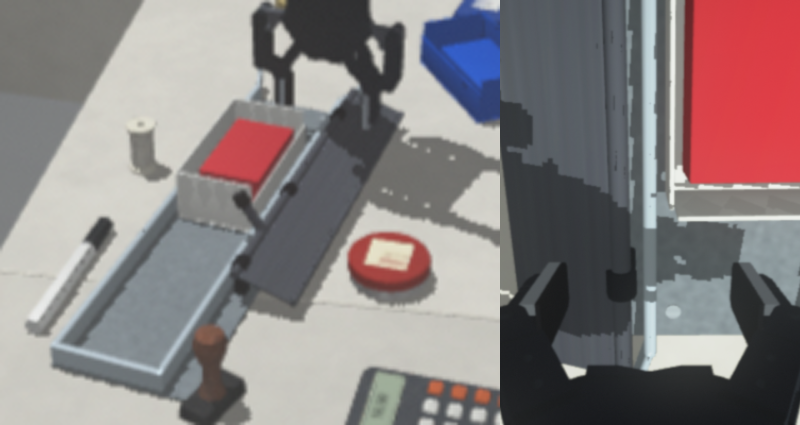

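The gate arm at (247,203) is partly up, the outer finger is on the bar at (370,120), and the inner finger is behind the tray. I press on down to the stop.

```bash
for i in 1 2 ; do :; done
python3 -m inch '[{"tx":0.003,"ty":0,"tz":0,"rx":0,"ry":0,"rz":0,"jaw":40},{"tx":0,"ty":0,"tz":0,"rx":0,"ry":0,"rz":0,"jaw":40},{"tx":0,"ty":0,"tz":0,"rx":0,"ry":0,"rz":0,"jaw":40}]'
python3 -m inch '[{"tx":0.002,"ty":0,"tz":0,"rx":0,"ry":0,"rz":0,"jaw":40},{"tx":0,"ty":0,"tz":0,"rx":0,"ry":0,"rz":0,"jaw":40},{"tx":0,"ty":0,"tz":0,"rx":0,"ry":0,"rz":0,"jaw":40}]'
python3 -m inch '[{"tx":0.002,"ty":0,"tz":0,"rx":0,"ry":0,"rz":0,"jaw":40},{"tx":0,"ty":0,"tz":0,"rx":0,"ry":0,"rz":0,"jaw":40},{"tx":0,"ty":0,"tz":0,"rx":0,"ry":0,"rz":0,"jaw":40}]'
```

```text
t: 5.65
tool_pos: [0.5381, -0.0035, 0.0126]
eef_rot: [1.128, 1.258, -1.126]
contact_force: [0.9, -0.0, 5.1]
width: 0.843
t: 5.95
tool_pos: [0.5382, -0.0035, 0.0107]
eef_rot: [1.128, 1.258, -1.126]
contact_force: [0.4, -0.1, 5.3]
width: 0.846
t: 6.25
tool_pos: [0.5386, -0.0035, 0.0095]
eef_rot: [1.128, 1.258, -1.126]
contact_force: [0.4, 0.1, 10.2]
width: 0.842
```

Run:
```python
from h import *;import cv2
rep()
im=r.grab_frame("scene")[:,:,::-1].copy();ci=r.camera_info("scene")
P=np.array([[-54+38*np.cos(a),0,30+38*np.sin(a)] for a in(0,.7,1.05,1.22)])/1e3
p=proj(ci,place(V,P));print(p.round(1))
o=np.array([240,170]);a=cv2.resize(im[170:290,240:390],None,fx=5,fy=5,interpolation=cv2.INTER_CUBIC)
for q in p: cv2.circle(a,tuple(int(k) for k in (q-o+.5)*5),3,(0,255,0),-1)
cv2.imwrite("pics/p2.png",a)
```

```text
t 6.25 chute-frame TCP [-0.0374 -0.1913  0.0095] az y 6.34 x [ 0.002  0.    -1.   ] w 0.842 F [ 0.44  0.11 10.22] q [-0.09  0.46  1.96  0.    0.72 -0.2 ]
[[288.2 238.3]
 [291.9 229.3]
 [296.5 226.8]
 [299.2 226.3]]
```

View pics/p2.png

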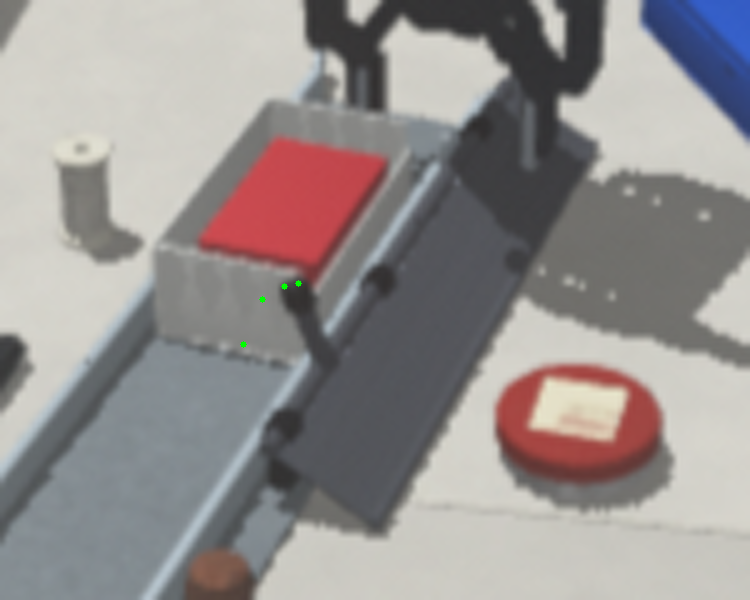

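```bash
python3 -m inch '[{"tx":0,"ty":0,"tz":-0.006,"rx":0,"ry":0,"rz":0,"jaw":40},{"tx":0,"ty":0,"tz":-0.006,"rx":0,"ry":0,"rz":0,"jaw":40},{"tx":0,"ty":0,"tz":-0.006,"rx":0,"ry":0,"rz":0,"jaw":40},{"tx":0,"ty":0,"tz":-0.005,"rx":0,"ry":0,"rz":0,"jaw":40},{"tx":0,"ty":0,"tz":-0.004,"rx":0,"ry":0,"rz":0,"jaw":40},{"tx":0,"ty":0,"tz":-0.004,"rx":0,"ry":0,"rz":0,"jaw":40},{"tx":0,"ty":0,"tz":-0.005,"rx":0,"ry":0,"rz":0,"jaw":40},{"tx":0,"ty":0,"tz":-0.006,"rx":0,"ry":0,"rz":0,"jaw":40}]'
python3 -c "from h import *;rep()"
python3 -m inch '[{"tx":0,"ty":0,"tz":-0.006,"rx":0,"ry":0,"rz":0,"jaw":40},{"tx":0,"ty":0,"tz":-0.006,"rx":0,"ry":0,"rz":0,"jaw":40},{"tx":0,"ty":0,"tz":-0.006,"rx":0,"ry":0,"rz":0,"jaw":40},{"tx":0,"ty":0,"tz":-0.006,"rx":0,"ry":0,"rz":0,"jaw":40},{"tx":0,"ty":0,"tz":-0.006,"rx":0,"ry":0,"rz":0,"jaw":40}]'
python3 -c "from h import *;rep()"
```

```text
t: 7.1
tool_pos: [0.5311, 0.0366, 0.0079]
eef_rot: [1.122, 1.261, -1.13]
contact_force: [-1.3, -7.0, 5.6]
width: 0.842
t 7.10 chute-frame TCP [-0.0403 -0.1506  0.0079] az y 6.45 x [-0.003 -0.003 -1.   ] w 0.842 F [-1.3  -7.02  5.58] q [-0.01  0.46  1.97 -0.    0.72 -0.12]
t: 7.6
tool_pos: [0.5277, 0.0664, 0.0079]
eef_rot: [1.122, 1.261, -1.13]
contact_force: [-1.8, -6.4, 6.2]
width: 0.845
t 7.60 chute-frame TCP [-0.0404 -0.1206  0.0079] az y 6.46 x [-0.004 -0.003 -1.   ] w 0.845 F [-1.8  -6.44  6.22] q [ 0.04  0.46  1.97 -0.    0.72 -0.06]
```

Run:
```python
from h import *;import cv2
rep()
im=r.grab_frame("scene")[:,:,::-1].copy()
cv2.imwrite("pics/p3.png",cv2.resize(im[160:300,220:390],None,fx=4,fy=4,interpolation=cv2.INTER_CUBIC))
```

```text
t 7.60 chute-frame TCP [-0.0404 -0.1206  0.0079] az y 6.46 x [-0.004 -0.003 -1.   ] w 0.845 F [-1.8  -6.44  6.22] q [ 0.04  0.46  1.97 -0.    0.72 -0.06]
```

View pics/p3.png

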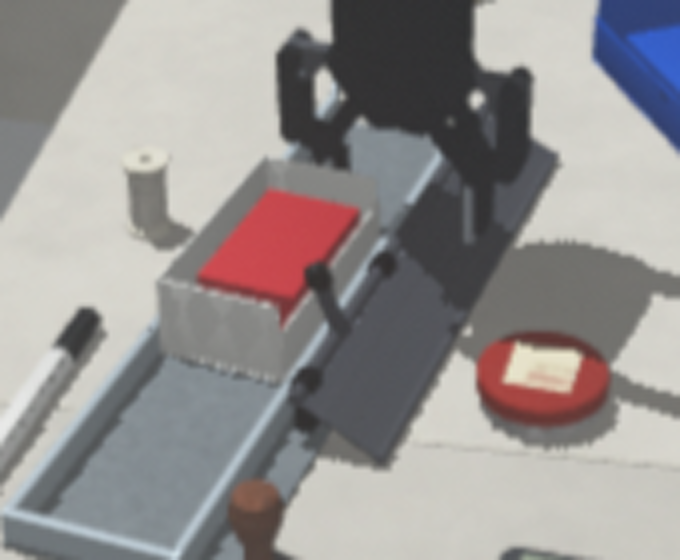

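The tray is flat, its front is passing under the raised arm at (318,270), and nothing touches. I continue.

```bash
python3 -m inch '[{"tx":0,"ty":0,"tz":-0.006,"rx":0,"ry":0,"rz":0,"jaw":40},{"tx":0,"ty":0,"tz":-0.006,"rx":0,"ry":0,"rz":0,"jaw":40},{"tx":0,"ty":0,"tz":-0.006,"rx":0,"ry":0,"rz":0,"jaw":40},{"tx":0,"ty":0,"tz":-0.006,"rx":0,"ry":0,"rz":0,"jaw":40},{"tx":0,"ty":0,"tz":-0.006,"rx":0,"ry":0,"rz":0,"jaw":40},{"tx":0,"ty":0,"tz":-0.006,"rx":0,"ry":0,"rz":0,"jaw":40},{"tx":0,"ty":0,"tz":-0.006,"rx":0,"ry":0,"rz":0,"jaw":40},{"tx":0,"ty":0,"tz":-0.006,"rx":0,"ry":0,"rz":0,"jaw":40},{"tx":0,"ty":0,"tz":-0.006,"rx":0,"ry":0,"rz":0,"jaw":40}]'
python3 -c "from h import *;rep()"
python3 -m inch '[{"tx":0,"ty":0,"tz":-0.006,"rx":0,"ry":0,"rz":0,"jaw":40},{"tx":0,"ty":0,"tz":-0.006,"rx":0,"ry":0,"rz":0,"jaw":40},{"tx":0,"ty":0,"tz":-0.006,"rx":0,"ry":0,"rz":0,"jaw":40},{"tx":0,"ty":0,"tz":-0.006,"rx":0,"ry":0,"rz":0,"jaw":40},{"tx":0,"ty":0,"tz":-0.006,"rx":0,"ry":0,"rz":0,"jaw":40},{"tx":0,"ty":0,"tz":-0.006,"rx":0,"ry":0,"rz":0,"jaw":40},{"tx":0,"ty":0,"tz":-0.005,"rx":0,"ry":0,"rz":0,"jaw":40},{"tx":0,"ty":0,"tz":-0.003,"rx":0,"ry":0,"rz":0,"jaw":40},{"tx":0,"ty":0,"tz":0,"rx":0,"ry":0,"rz":0,"jaw":40}]'
python3 - <<'E'
from h import *;import cv2
rep()
im=r.grab_frame("scene")[:,:,::-1].copy()
a=cv2.resize(im[180:310,200:370],None,fx=4.4,fy=4.4,interpolation=cv2.INTER_CUBIC)
ci=r.camera_info("scene");o=np.array([200,180])
p=proj(ci,place(V,np.array([[35,y,51] for y in(120,140,160)]+[[-35,y,51] for y in(120,140,160)])/1e3))
for q in p: cv2.circle(a,tuple(int(k) for k in (q-o+.5)*4.4),2,(0,255,0),-1)
cv2.imwrite("pics/p4.png",a)
E
```

```text
t: 8.55
tool_pos: [0.5216, 0.1197, 0.0079]
eef_rot: [1.121, 1.261, -1.131]
contact_force: [-2.5, -7.1, 6.3]
width: 0.843
t 8.55 chute-frame TCP [-0.0405 -0.0669  0.0079] az y 6.45 x [-0.004 -0.004 -1.   ] w 0.843 F [-2.47 -7.14  6.33] q [ 0.15  0.46  1.96 -0.    0.72  0.04]
t: 9.45
tool_pos: [0.5166, 0.1637, 0.0079]
eef_rot: [1.122, 1.261, -1.131]
contact_force: [-1.7, -5.4, 6.7]
width: 0.837
t 9.45 chute-frame TCP [-0.0406 -0.0226  0.0079] az y 6.45 x [-0.004 -0.003 -1.   ] w 0.837 F [-1.7  -5.43  6.65] q [ 0.23  0.47  1.94 -0.    0.73  0.12]
```

View pics/p4.png

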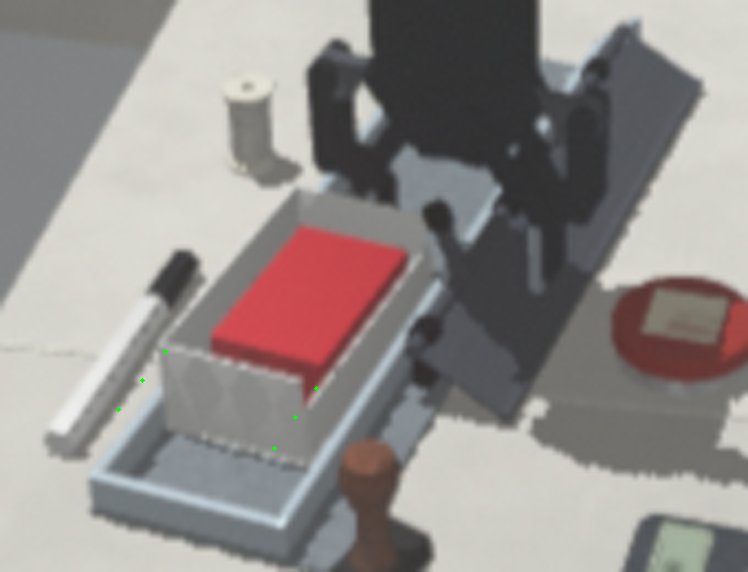

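The tray front is at about y = 0.118 (green marks at 120/140/160 mm), so its centre is near 0.053. I push 37 mm more, ending slowly.

```bash
python3 -m inch '[{"tx":0,"ty":0,"tz":-0.004,"rx":0,"ry":0,"rz":0,"jaw":40},{"tx":0,"ty":0,"tz":-0.006,"rx":0,"ry":0,"rz":0,"jaw":40},{"tx":0,"ty":0,"tz":-0.006,"rx":0,"ry":0,"rz":0,"jaw":40},{"tx":0,"ty":0,"tz":-0.006,"rx":0,"ry":0,"rz":0,"jaw":40},{"tx":0,"ty":0,"tz":-0.005,"rx":0,"ry":0,"rz":0,"jaw":40},{"tx":0,"ty":0,"tz":-0.004,"rx":0,"ry":0,"rz":0,"jaw":40},{"tx":0,"ty":0,"tz":-0.003,"rx":0,"ry":0,"rz":0,"jaw":40},{"tx":0,"ty":0,"tz":-0.002,"rx":0,"ry":0,"rz":0,"jaw":40},{"tx":0,"ty":0,"tz":-0.001,"rx":0,"ry":0,"rz":0,"jaw":40},{"tx":0,"ty":0,"tz":0,"rx":0,"ry":0,"rz":0,"jaw":40},{"tx":0,"ty":0,"tz":0,"rx":0,"ry":0,"rz":0,"jaw":40},{"tx":0,"ty":0,"tz":0,"rx":0,"ry":0,"rz":0,"jaw":40}]'
python3 - <<'E'
from h import *;import cv2
rep()
im=r.grab_frame("scene")[:,:,::-1].copy()
a=cv2.resize(im[180:310,200:370],None,fx=4.4,fy=4.4,interpolation=cv2.INTER_CUBIC)
ci=r.camera_info("scene");o=np.array([200,180])
p=proj(ci,place(V,np.array([[35,y,51] for y in(140,150,160,10,20,30)]+[[-35,y,51] for y in(140,150,160,10,20,30)])/1e3))
for q in p: cv2.circle(a,tuple(int(k) for k in (q-o+.5)*4.4),2,(0,255,0),-1)
cv2.imwrite("pics/p5.png",a)
E
```

```text
t: 10.7
tool_pos: [0.5124, 0.1998, 0.0079]
eef_rot: [1.121, 1.261, -1.131]
contact_force: [-1.2, -7.5, 7.3]
width: 0.846
t 10.70 chute-frame TCP [-0.0407  0.0137  0.0079] az y 6.45 x [-0.005 -0.004 -1.   ] w 0.846 F [-1.23 -7.5   7.32] q [ 0.29  0.49  1.92 -0.    0.74  0.18]
```

View pics/p5.png

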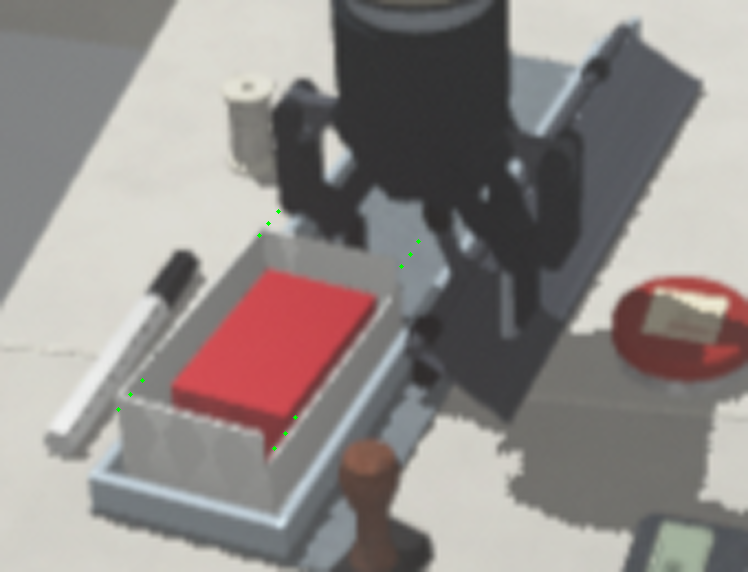

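The tray centre is at about 0.09 and flat (front corners near the 155 mm marks). I back off along the bar, then let the bar up and rise clear.

```bash
python3 -m inch '[{"tx":0,"ty":0,"tz":0.005,"rx":0,"ry":0,"rz":0,"jaw":40},{"tx":0,"ty":0,"tz":0.01,"rx":0,"ry":0,"rz":0,"jaw":40},{"tx":0,"ty":0,"tz":0.01,"rx":0,"ry":0,"rz":0,"jaw":40},{"tx":0,"ty":0,"tz":0.01,"rx":0,"ry":0,"rz":0,"jaw":40},{"tx":0,"ty":0,"tz":0.01,"rx":0,"ry":0,"rz":0,"jaw":40},{"tx":0,"ty":0,"tz":0.005,"rx":0,"ry":0,"rz":0,"jaw":40},{"tx":0,"ty":0,"tz":0,"rx":0,"ry":0,"rz":0,"jaw":40},{"tx":-0.005,"ty":0,"tz":0,"rx":0,"ry":0,"rz":0,"jaw":40},{"tx":-0.005,"ty":0,"tz":0,"rx":0,"ry":0,"rz":0,"jaw":40},{"tx":-0.007,"ty":0,"tz":0,"rx":0,"ry":0,"rz":0,"jaw":40},{"tx":-0.007,"ty":0,"tz":0,"rx":0,"ry":0,"rz":0,"jaw":40},{"tx":-0.007,"ty":0,"tz":0,"rx":0,"ry":0,"rz":0,"jaw":40},{"tx":-0.007,"ty":0,"tz":0,"rx":0,"ry":0,"rz":0,"jaw":40},{"tx":-0.01,"ty":0,"tz":0,"rx":0,"ry":0,"rz":0,"jaw":40},{"tx":-0.02,"ty":0,"tz":0,"rx":0,"ry":0,"rz":0,"jaw":40},{"tx":-0.03,"ty":0,"tz":0,"rx":0,"ry":0,"rz":0,"jaw":40},{"tx":-0.03,"ty":0,"tz":0,"rx":0,"ry":0,"rz":0,"jaw":40},{"tx":-0.03,"ty":0,"tz":0,"rx":0,"ry":0,"rz":0,"jaw":40},{"tx":0,"ty":0,"tz":0,"rx":0,"ry":0,"rz":0,"jaw":40},{"tx":0,"ty":0,"tz":0,"rx":0,"ry":0,"rz":0,"jaw":40}]'
python3 - <<'E'
from h import *;import cv2
rep()
im=r.grab_frame("scene")[:,:,::-1].copy()
a=cv2.resize(im[180:310,200:370],None,fx=4.4,fy=4.4,interpolation=cv2.INTER_CUBIC)
ci=r.camera_info("scene");o=np.array([200,180])
p=proj(ci,place(V,np.array([[35,y,51] for y in(140,150,160,10,20,30)]+[[-35,y,51] for y in(140,150,160,10,20,30)]+[[-16,0,30]])/1e3))
for q in p: cv2.circle(a,tuple(int(k) for k in (q-o+.5)*4.4),2,(0,255,0),-1)
cv2.imwrite("pics/p6.png",a)
E
```

```text
t: 12.75
tool_pos: [0.5203, 0.1525, 0.1673]
eef_rot: [1.128, 1.258, -1.126]
contact_force: [-0.2, -0.3, 0.2]
width: 0.848
t 12.75 chute-frame TCP [-0.0382 -0.0341  0.1673] az y 6.35 x [ 0.002  0.    -1.   ] w 0.848 F [-0.2 -0.3  0.2] q [ 0.2   0.22  1.88 -0.    1.03  0.09]
```

View pics/p6.png

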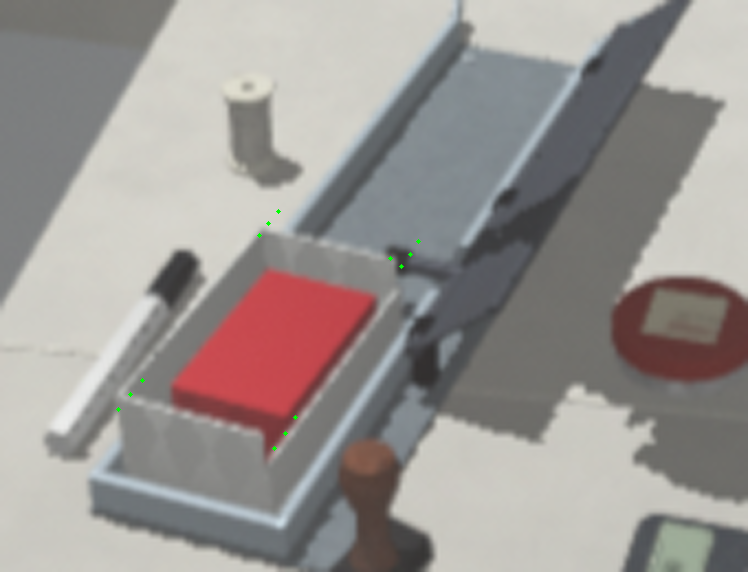

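The gate arm is shut at (395,257), as predicted for angle 0. The tray is flat beyond it, and the bystanders have not moved.

```bash
python3 -c "from cell import r; print(r.job_done())"
```

```text
the job is handed in; nothing more can be done
None
```

I handed the job in at about 12.8 s of simulated time. The tray sits past the gate arm and the gate is shut behind it; the system gave no verdict.

- **Press:** I straddled the near chute wall and pressed the bar down to its stop with the outer finger. Force rose from about 5 N to 10 N there, and the arm's position matched a gate angle of about 1.15 to 1.22 rad.
- **Push:** The inner finger pushed the tray along the chute while the bar stayed held down with about 6 to 7 N. Sideways force along the chute was also about 5 to 7.5 N, part of it friction on the bar.
- **Release:** I backed off along the bar, then lifted clear so the gate closed.

**Last checks:**
- In the last picture the tray lies flat, with its centre at about y = 0.09 m in the chute (wanted 0.07 to 0.11).
- The gate tip is at the position predicted for shut, to within about 1 pixel.
- The spool, stamp, tin and marker show no visible movement.
- The fingers touch nothing: the tool is at z = 0.167 m and the contact force is near zero.

Only the first move call failed. It was refused because its rows left out some keys, and nothing moved. I had no direct reading of the gate angle or of the force between gate and tray, so those rest on the pictures.

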